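# Boxed watches into the deposit box

## Robot

A 7-joint arm with a two-finger parallel gripper is mounted at the origin on the work surface. World frame = base frame: x ahead of the robot, y to its left, z up, the work surface at z = 0. Lengths are in m, angles in rad, forces in N, time in s.
With the tool pointing down it reaches from about 0.4 to 0.85 m from the base axis. Payload 10.4 kg.
Tool frame: the origin (TCP) lies where the fingers leave the gripper's body, on its centre line; the fingertips stand 73 mm ahead of it and the grasp point (between the pads) lies 54 mm ahead of it; z points along the fingers, y is the line along which they close (so a half turn about z gives the same grasp; the last joint's range is limited). The gripper opens to 85 mm and grips with 20 to 120 N. Pads are 22 mm wide; open, the fingers measure 114 mm over their backs; the gripper's body (76 mm by 85 mm) begins 54 mm behind the grasp point. The pads swing forward as they close: fully open they stand 13 mm farther back than shut.
Start: joints at [1.129, 0.332, -0.065, 1.46, 0.022, 1.35, -0.088], TCP at [0.254, -0.571, 0.304] pointing down, gripper open.
Joint ranges: [-2.6, 2.6], [-0.5, 2.12], [-1.47, 1.34], [0.16, 2.42], [-1.27, 4.41], [0.06, 2.06], [-2.6, 2.6]. Speed limits (rad/s): [2.22, 2.22, 2.79, 2.79, 3.14, 3.14, 3.14].

## Interface

Orientations are given as a unit quaternion [x, y, z, w].
In Python, from workcell import manip, camera gives the robot as it stands. The module is installed in compiled form; this text tells all that it offers.
- The arm moves only by the shell command python3 -m creep 'ROWS' [OPENING] [FORCE]. ROWS is JSON, a list of rows, each a list of 2 entries, a list of its own where there are three numbers: the shift along the tool's x, y, z in mm, then the turn about the tool's z in rad. In form: [[[tx, ty, tz], twist], ...]. A call has 1 to 5 rows; each row is the pose to reach, as a shift and turn from the pose commanded when the call began, along the tool's axes at that moment; what a row does not reach only later rows make up. A row lasts 1/12 s, in which the tool goes at most 41.7 mm and 7.16 degrees, less where a joint would pass 70% of its speed; a pose out of reach is approached as far as the arm can. A call with a gripper value outside its range is refused whole. OPENING is the opening, from 0 (shut) to 1 (fully open), set as the call begins (- or left out, the last holds). The fingers move at their own pace and stop on an object; FORCE is the grip in N (left out, the last holds). Time passes only in rows, so rows that repeat a pose let the fingers close. It gives the time, the measured TCP pose, the force, the opening and the grip force at its end, in the units of the state.
- manip.get_obs(): the state, without advancing time (a new reading comes with each control period).
- camera(name): name is "scene" or "top"; returns a dict with "pixels" (480x640x3 uint8, red, green, blue), "z_map" (480x640 float32, m along the optical axis (not along the pixel's ray), 0 where there is no reading), "fx", "fy", "cx", "cy" (pixels), "extrinsics" (4x4, takes a point from world to camera coordinates). Camera axes: x right, y down, z forward; pixel columns grow to the right and rows downward; lengths in m; the calibration is good to about 2 mm. A picture is of the moment at which its call begins.
- manip.hand_in(): hands the job in; it is judged then, once.
The state is a dict: "clock": time; "joint_pos": joint angles; "joint_velocities": joint speeds; "tau": joint torques, N m; "position": TCP position; "ee_rot": TCP orientation; "ft_force": force on the tool from outside, world axes, zero at the start; "torque": the same for the moment, N m; "grip_width": opening from 0.0 (shut) to 1.0 (fully open); "grasp_force": force on a finger pad.
Only numpy, scipy, OpenCV 4.12 (cv2) and the standard library are available. Lean on these libraries where they do the work, as an engineer would, in place of code of your own. Each camera call takes 0.05 s, during which the arm holds its last target. There are 200 camera calls.

## Task

The repaired watches are in small lidded boxes in the lowest wooden tray of the stack. Lift off whatever trays stand above it and set them down beside it on the bench, then push every watch box through the sprung flap of the clear deposit box, so that it slides down inside and the flap falls shut behind it. Finally stack the trays back squarely in their old order on the lowest one, which stays where it stands, and leave the other things on the bench undisturbed.

Things in the scene. Friction and masses are not known exactly. Their poses are not given: they have to be found in the camera images.
- port (a point): middle of the deposit box's entry: on its feed shelf, at the outer face of the flap. Its x axis points level into the box, z up. The port is 90 mm wide and 48 mm high. The level shelf, 131 mm above the bench, runs from x = -130 to +8 mm; beyond it a polished slide falls at 32, then 14 degrees to the back wall. The shelf has side strips 12 mm high at y = +/-45 to 50 mm and an end strip 8 mm high at x = -126 to -130 mm.
- deposit: clear deposit box, fixed: origin on the bench below port, same axes. 176 mm wide, 345 mm deep behind the flap, roof top 199 mm above the bench (68 mm above the shelf), all closed but for the port; above the port a lintel 6 mm thick. A watch box pushed in until its middle is well past the shelf's inner edge tips and slides down to the back; four have room.
- flap (a joint): angle of the flap (rad): 0 hanging shut (a stop keeps it from swinging outwards), growing as its lower edge swings into the deposit box, up to 1.5. A 3 mm steel plate 82 mm wide and 45 mm high, hinged along the top of the port; a weak spring (about 0.004 N m shut, 0.015 N m wide open) and its weight return it.
- tray_low_c (a point): the lowest tray, holding the watch boxes: wooden tray 175 x 180 x 44 mm (x, y, z), 0.35 kg, floor 5 mm, walls 6 mm thick; a 12 mm thick partition as high as the walls runs along x through its middle and is its handle. Point at its centre, 22 mm above its underside. 
- tray_mid_c (a point): the tray standing on the lowest one: wooden tray 175 x 180 x 44 mm (x, y, z), 0.35 kg, floor 5 mm, walls 6 mm thick; a 12 mm thick partition as high as the walls runs along x through its middle and is its handle. Point at its centre, 22 mm above its underside. Glasses and case backs, fixed flat on its floor (under 10 mm high).
- tray_top_c (a point): the tray on top of the middle one; may be absent: wooden tray 175 x 180 x 44 mm (x, y, z), 0.35 kg, floor 5 mm, walls 6 mm thick; a 12 mm thick partition as high as the walls runs along x through its middle and is its handle. Point at its centre, 22 mm above its underside. Watch heads, fixed flat on its floor (under 15 mm high).
- box1_c (a point): watch box, one of up to four alike (may be absent): 70 x 60 mm (x, y), 22 mm high to the flat clear lid (it stays on), on it a grip bar 26 mm long (x), 10 mm wide, 14 mm high: 36 mm in all; 0.15 kg. Point at its middle, 18 mm above its underside. It starts lid up in the lowest tray, in one of two compartments 78 mm wide, two places in each.
- box2_c (a point): watch box, the same as box1 (70 x 60 x 36 mm over the grip bar; point 18 mm above its underside); may be absent.
- box3_c (a point): watch box, the same as box1 (70 x 60 x 36 mm over the grip bar; point 18 mm above its underside); may be absent.
- box4_c (a point): watch box, the same as box1 (70 x 60 x 36 mm over the grip bar; point 18 mm above its underside); may be absent.
- carton: open cardboard carton 150 x 110 x 50 mm, not to be disturbed; may be absent; origin under its centre.
- bottle: bottle 52 mm wide and 110 mm high, not to be disturbed; origin under its centre.
- loupe: black eye loupe 38 mm wide and 34 mm high, not to be disturbed; origin under its centre.
- driver: screwdriver 130 mm long lying along its x axis, not to be disturbed.

How it is judged:
On the way, in this order (a step that is already met when the one before it is completed fails the run):
1. the trays above the lowest one have been set down beside it, level and let go (horizontal distance between each of tray_mid_c, tray_top_c and tray_low_c above 0.17 m and height (world z) of each of tray_mid_c, tray_top_c below 0.12 m and angle between each of tray_mid_c, tray_top_c's own z axis and vertical below 0.1 rad and contact force between the fingers and tray_mid below 0.5 N and linear speed of each of tray_mid, tray_top below 0.03 m/s and contact force between the fingers and tray_top below 0.5 N), for 0.2 s.
2. every watch box is down inside the deposit box and the flap is shut (x of box1_c in the frame of port between 0.03 and 0.345 m and z of box1_c in the frame of port between -0.131 and 0.01 m and y of box1_c in the frame of port between -0.09 and 0.09 m and x of box2_c in the frame of port between 0.03 and 0.345 m and z of box2_c in the frame of port between -0.131 and 0.01 m and y of box2_c in the frame of port between -0.09 and 0.09 m and x of box3_c in the frame of port between 0.03 and 0.345 m and z of box3_c in the frame of port between -0.131 and 0.01 m and y of box3_c in the frame of port between -0.09 and 0.09 m and x of box4_c in the frame of port between 0.03 and 0.345 m and z of box4_c in the frame of port between -0.131 and 0.01 m and y of box4_c in the frame of port between -0.09 and 0.09 m and value of joint flap below 0.06 rad), for 0.2 s.
At the end, for the whole second after the job is handed in: every watch box is down inside the deposit box (middle over 30 mm past the flap), flap shut; trays back in their old order, each flat and within 20 mm and 0.15 rad of square on the one below; lowest tray within 50 mm of where it stood; all at rest (all of step 2 and horizontal distance between tray_mid_c and tray_low_c below 0.02 m and z of tray_mid_c in the frame of tray_low_c between 0.038 and 0.05 m and angle between the x axis of tray_mid_c and the x axis of tray_low_c, either way round below 0.15 rad and horizontal distance between tray_top_c and tray_mid_c below 0.02 m and z of tray_top_c in the frame of tray_mid_c between 0.038 and 0.05 m and angle between the x axis of tray_top_c and the x axis of tray_mid_c, either way round below 0.15 rad and distance of tray_low_c from where it was at the start of the episode below 0.05 m and angle between tray_low_c's own z axis and vertical below 0.1 rad and linear speed of each of tray_low, tray_mid, tray_top, box1, box2, box3, box4 below 0.03 m/s); the robot touches nothing.
It fails at once if the carton was disturbed (moved over 30 mm) (distance of carton from where it was at the start of the episode above 0.03 m).
It fails at once if the bottle was disturbed (moved over 30 mm) (distance of bottle from where it was at the start of the episode above 0.03 m).
It fails at once if the eye loupe was disturbed (moved over 30 mm) (distance of loupe from where it was at the start of the episode above 0.03 m).
It fails at once if the screwdriver was disturbed (moved over 30 mm) (distance of driver from where it was at the start of the episode above 0.03 m).
Of box1, box2, box3, box4 only 3 to 4 are there at a start; the rules pass over those that are not, and their reading is None.
Of tray_top, carton only 1 to 2 are there at a start; the rules pass over those that are not, and their reading is None.
At some moment in a run one of tray_mid, tray_top, box1, box2, box3, box4 may be knocked a few centimetres aside while the robot is not near it.
It also fails if it takes over 210 s, if anything falls off the work surface, if the arm or the gripper's body presses on something with over 40 N, if the wrist force passes 120 N, or if a joint passes its speed limit or range.

## Working session

There is one attempt and no reset: what is moved stays moved. The work goes in short steps, Python scripts to look and compute and a shell command to move; the robot and the scene stay as the last step left them, time stands still between calls to the robot, and variables do not carry over. Pictures are saved under pics/ and viewed, at most 14 in all, crops included, and the job is handed in when it is done.

```bash
mkdir -p pics; cat > h.py <<'E'
import numpy as np, cv2
from workcell import manip, camera
from scipy.spatial.transform import Rotation as R
def snap(name,fn=None):
    c=camera(name)
    if fn: cv2.imwrite('pics/'+fn,c['pixels'][:,:,::-1])
    v,u=np.mgrid[0:480,0:640]; z=c['z_map']
    P=np.stack([(u-c['cx'])/c['fx']*z,(v-c['cy'])/c['fy']*z,z,np.ones_like(z)],-1)
    W=P@np.linalg.inv(c['extrinsics']).T
    W=W[...,:3].copy(); W[z==0]=np.nan
    return c,W
def tool(p):  # world point of desired TCP -> shift in tool mm
    o=manip.get_obs(); r=R.from_quat(o['ee_rot'])
    return r.inv().apply(np.array(p)-o['position'])*1000
E
python3 - <<'E'
from h import *
o=manip.get_obs()
print(o)
print(R.from_quat(o['ee_rot']).as_matrix().round(3))
for n in('top','scene'):
    c,W=snap(n,n+'0.png'); print(n,np.linalg.inv(c['extrinsics']).round(3),c['fx']); np.save(n+'0.npy',W)
E
```

```text
{'clock': 0.0, 'joint_pos': array([ 1.12939177,  0.33290244, -0.06468345,  1.46095025,  0.02158038,
        1.34992709, -0.08848294]), 'joint_velocities': array([-3.68096453e-04,  7.90481144e-05,  1.82345996e-03,  6.20779183e-04,
        3.18431046e-04,  1.27233374e-03,  7.31017774e-05]), 'tau': array([ 2.81271787e-04, -6.25440788e+01,  4.93450672e-02, -3.91600764e+01,
        1.61911862e-02,  9.99942800e-03,  4.21983736e-05]), 'position': array([ 0.25404783, -0.57072953,  0.30309247]), 'ee_rot': array([ 9.78153170e-01,  2.07884150e-01, -1.82629023e-04, -7.23592586e-04]), 'ft_force': array([0.43336775, 0.6653201 , 0.22127001]), 'torque': array([-0.01663001, -0.0183453 , -0.04724814]), 'grasp_force': 0.0, 'grip_width': 1.0018443823530006}
[[ 0.914  0.407 -0.001]
 [ 0.407 -0.914  0.001]
 [-0.    -0.001 -1.   ]]
top [[ 7.900e-02 -9.740e-01  2.130e-01  3.720e-01]
 [-9.970e-01 -7.700e-02  2.000e-02  1.000e-03]
 [-3.000e-03 -2.130e-01 -9.770e-01  1.194e+00]
 [ 0.000e+00  0.000e+00  0.000e+00  1.000e+00]] 458.77746855096865
scene [[-0.785  0.324 -0.528  1.274]
 [ 0.619  0.436 -0.653  0.822]
 [ 0.019 -0.84  -0.542  0.797]
 [ 0.     0.     0.     1.   ]] 508.418367703831
```

View pics/top0.png

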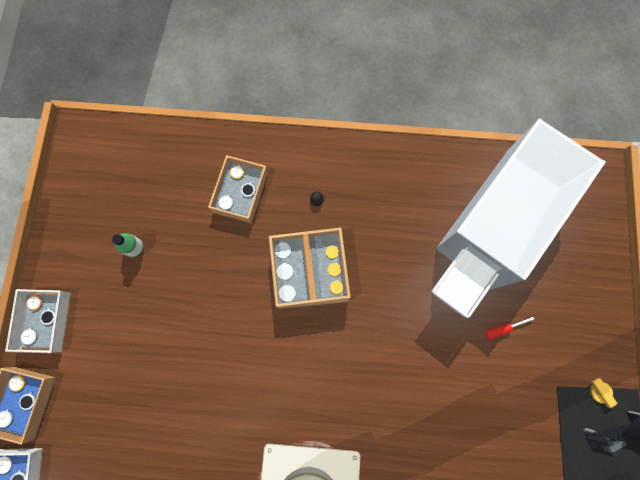

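View pics/scene0.png

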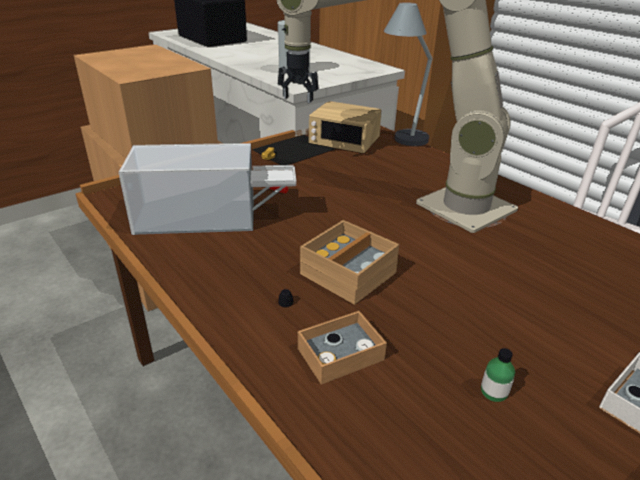

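The top view shows the stack at (310,267) with its partition vertical in the image, carton at (237,188), loupe at (316,199), bottle at (128,244), the deposit box at (525,200) with its shelf at (468,282), and the driver at (510,328). In the scene view the stack looks two trays high.

```bash
cat >> h.py <<'E'
def rect(W,box,zlo,zhi):
    m=(W[...,0]>box[0])&(W[...,0]<box[1])&(W[...,1]>box[2])&(W[...,1]<box[3])&(W[...,2]>zlo)&(W[...,2]<zhi)
    p=W[m][:,:2].astype(np.float32)*1000
    return len(p),cv2.minAreaRect(p),cv2.boxPoints(cv2.minAreaRect(p)).round(0).tolist()
E
python3 - <<'E'
from h import *
W=np.load('top0.npy')
for n,(u,v) in dict(part=(309,265),rimL=(272,272),rimT=(290,235),floor=(320,290),shelf=(465,285),roof=(545,160),roof2=(500,230),carton=(212,200),loupe=(316,199),bottle=(125,241),drv=(498,331),drv2=(530,320)).items(): print(n,W[v,u].round(3))
x,y=W[267,310][:2]; b=(x-.15,x+.15,y-.15,y+.15)
zs=W[230:310,265:352,2].ravel(); print(np.histogram(zs,bins=np.arange(0,.16,.01)))
print('tray',rect(W,b,.08,.1),rect(W,b,.125,.15))
# partition
m=np.zeros(W.shape[:2],bool); m[235:302,298:320]=1
for v in (245,255,265,275,285,295):
    k=[u for u in range(295,325) if W[v,u,2]>.075]; print(v,W[v,k[0]].round(3),W[v,k[-1]].round(3))
sh=W.copy(); sh[:, :425]=np.nan
x,y=W[285,465][:2]; print('shelf',rect(sh,(x-.14,x+.14,y-.14,y+.14),.12,.15))
print('roof',rect(W,(.2,1.2,-.9,-.2),.19,.21))
c=W[188,237][:2];print('carton',rect(W,(c[0]-.12,c[0]+.12,c[1]-.12,c[1]+.12),.035,.065))
E
```

```text
part [0.545 0.043 0.087]
rimL [ 0.533  0.142 -0.003]
rimT [0.616 0.096 0.09 ]
floor [0.491 0.012 0.048]
shelf [ 0.52  -0.324  0.129]
roof [ 0.814 -0.483  0.2  ]
roof2 [ 0.64  -0.379  0.198]
carton [0.702 0.31  0.05 ]
loupe [0.73  0.041 0.037]
bottle [0.569 0.501 0.089]
drv [ 0.426 -0.439  0.026]
drv2 [ 0.46  -0.524  0.014]
(array([ 716,   19,   19,   24, 1792, 2243,  112,  121,  939,  133,    0,
          0,    0,    0,    0]), array([0.  , 0.01, 0.02, 0.03, 0.04, 0.05, 0.06, 0.07, 0.08, 0.09, 0.1 ,
       0.11, 0.12, 0.13, 0.14, 0.15]))
tray (1101, ((543.2178955078125, 42.8916015625), (175.713134765625, 180.27517700195312), 11.324336051940918), [[439.0, 114.0], [475.0, -63.0], [647.0, -28.0], [612.0, 149.0]]) (0, ((0.0, 0.0), (0.0, 0.0), 0.0), [[0.0, 0.0], [0.0, 0.0], [0.0, 0.0], [0.0, 0.0]])
245 [0.594 0.057 0.09 ] [0.594 0.047 0.089]
255 [0.57  0.053 0.084] [0.569 0.042 0.092]
265 [0.545 0.048 0.087] [0.546 0.038 0.085]
275 [0.52  0.043 0.09 ] [0.521 0.034 0.09 ]
285 [0.497 0.039 0.085] [0.497 0.029 0.086]
295 [0.473 0.035 0.086] [0.474 0.025 0.086]
shelf (2783, ((540.1119384765625, -320.9832458496094), (179.45704650878906, 158.14480590820312), 50.096195220947266), [[422.0, -339.0], [543.0, -441.0], [658.0, -303.0], [537.0, -201.0]])
roof (11575, ((726.3071899414062, -452.70989990234375), (178.7327423095703, 348.67352294921875), 56.808902740478516), [[531.0, -432.0], [823.0, -623.0], [921.0, -473.0], [629.0, -282.0]])
carton (539, ((745.9179077148438, 248.8748779296875), (111.66661071777344, 152.37376403808594), 78.64697265625), [[660.0, 209.0], [810.0, 179.0], [832.0, 289.0], [682.0, 319.0]])
```

Two trays (rim at 88 mm), the tray centre is (0.543, 0.043) at yaw 11°. The deposit axis is at yaw -33° and the port is near (0.580, -0.357). First I align the tool with the partition.

```bash
python3 -m creep '[[[0,0,0],0.22],[[0,0,0],0.22],[[0,0,0],0.22]]' 1 40; cat >> h.py <<'E'
def go(x,y,z,yaw=None):
    o=manip.get_obs(); X=R.from_quat(o['ee_rot']).as_matrix()[:,0]; yw=np.degrees(np.arctan2(X[1],X[0]))
    print('pos',o['position'].round(3),'yaw',yw.round(2),'shift',tool((x,y,z)).round(0),'twist',None if yaw is None else np.radians(((yw-yaw+90)%180)-90).round(3),'f',o['ft_force'].round(1),'t',round(o['clock'],1))
E
python3 -c "
from h import *
go(.543,.043,.30,11)"
```

```text
clock: 0.35
position: [0.2541, -0.5709, 0.3035]
ee_rot: [0.995, 0.097, -0.0, -0.0]
ft_force: [-0.6, -0.1, 0.5]
grip_width: 0.995
grasp_force: 0.0
pos [ 0.254 -0.571  0.303] yaw 11.13 shift [ 402. -547.    4.] twist 0.002 f [-0.6 -0.1  0.5] t 0.3
```

```bash
for i in 1; do :; done
python3 -m creep '[[[100,-137,0],0],[[100,-137,0],0],[[100,-137,0],0],[[100,-137,0],0],[[100,-137,0],0]]' >/dev/null
python3 -m creep '[[[100,-137,0],0],[[100,-137,0],0],[[100,-137,0],0],[[100,-137,0],0],[[100,-137,0],0]]' >/dev/null
python3 -m creep '[[[100,-137,0],0],[[100,-137,0],0],[[100,-137,0],0],[[100,-137,0],0],[[100,-137,0],0]]' >/dev/null
python3 -m creep '[[[100,-137,0],0],[[100,-137,0],0],[[100,-137,0],0],[[100,-137,0],0],[[100,-137,0],0]]' 
python3 -c "
from h import *
go(.543,.043,.135,11)
c,W=snap('top');b=(.38,.7,-.12,.2)
print(rect(W,b,.08,.1))
go(.543,.043,.135,11)"
```

```text
clock: 2.02
position: [0.5391, 0.053, 0.3039]
ee_rot: [0.994, 0.105, 0.001, -0.002]
ft_force: [-1.4, 0.3, 0.4]
grip_width: 0.998
grasp_force: 0.0
pos [0.539 0.053 0.304] yaw 12.08 shift [  1.  11. 169.] twist 0.019 f [-1.4  0.3  0.4] t 2.0
(203, ((559.5445556640625, -37.91624450683594), (174.01992797851562, 15.71614933013916), 11.590431213378906), [[473.0, -48.0], [476.0, -63.0], [646.0, -28.0], [643.0, -13.0]])
pos [0.539 0.05  0.304] yaw 11.99 shift [  3.   8. 169.] twist 0.017 f [-0.8 -0.5 -0.3] t 2.1
```

```bash

python3 -m creep '[[[3,7,40],0.01],[[3,7,80],0.01],[[3,7,110],0.01],[[3,7,120],0.01],[[3,7,120],0.01]]' >/dev/null
python3 -m creep '[[[0,0,30],0],[[0,0,47],0],[[0,0,47],0],[[0,0,47],0]]' 
python3 -m creep '[[[0,0,0],0],[[0,0,0],0],[[0,0,0],0],[[0,0,0],0],[[0,0,0],0]]' 0 40
python3 -m creep '[[[0,0,0],0],[[0,0,0],0],[[0,0,0],0],[[0,0,0],0],[[0,0,0],0]]' 0 40
python3 -c "
from h import *
go(.543,.043,.135,11)"
```

```text
clock: 2.82
position: [0.5431, 0.0387, 0.1385]
ee_rot: [0.996, 0.094, 0.001, 0.0]
ft_force: [0.2, -0.1, 1.3]
grip_width: 1.002
grasp_force: 0.0
clock: 3.23
position: [0.5427, 0.0389, 0.1375]
ee_rot: [0.996, 0.094, 0.0, 0.0]
ft_force: [0.2, -0.2, -1.3]
grip_width: 0.3
grasp_force: 0.0
clock: 3.65
position: [0.5427, 0.0395, 0.1375]
ee_rot: [0.996, 0.094, 0.0, -0.0]
ft_force: [-1.1, 2.3, 5.3]
grip_width: 0.129
grasp_force: 40.7
pos [0.543 0.04  0.137] yaw 10.84 shift [ 1. -3.  2.] twist -0.003 f [-1.1  2.3  5.3] t 3.6
```

```bash

python3 -m creep '[[[0,0,-10],0],[[0,0,-30],0],[[0,0,-60],0],[[0,0,-80],0],[[0,0,-80],0]]' 0 60
python3 -m creep '[[[0,-25,0],0],[[0,-60,0],0],[[0,-95,0],0],[[0,-125,0],0],[[0,-130,0],0]]' >/dev/null
python3 -m creep '[[[0,-30,0],0],[[0,-65,0],0],[[0,-100,0],0],[[0,-125,0],0],[[0,-130,0],0]]' 
python3 -m creep '[[[0,0,30],0],[[0,0,60],0],[[0,0,90],0],[[0,0,110],0],[[0,0,110],0]]' 
python3 -c "
from h import *
go(.493,.296,.0935,11)
c,W=snap('top','a.png');print(rect(W,(.4,.7,-.1,.15),.036,.052))"
```

```text
clock: 4.07
position: [0.5439, 0.0392, 0.2213]
ee_rot: [0.996, 0.094, 0.003, 0.0]
ft_force: [0.4, 0.7, -2.9]
grip_width: 0.123
grasp_force: 58.9
clock: 4.9
position: [0.4908, 0.2991, 0.2161]
ee_rot: [0.995, 0.097, -0.001, -0.001]
ft_force: [-0.2, -0.4, -3.9]
grip_width: 0.127
grasp_force: 59.4
clock: 5.32
position: [0.4913, 0.2916, 0.1016]
ee_rot: [0.996, 0.094, -0.004, 0.002]
ft_force: [-0.3, -0.8, -3.4]
grip_width: 0.123
grasp_force: 59.3
pos [0.491 0.292 0.102] yaw 10.8 shift [ 3. -4.  8.] twist -0.003 f [-0.3 -0.8 -3.4] t 5.3
(1131, ((542.3511962890625, 41.94823455810547), (175.79270935058594, 180.3403778076172), 9.899608612060547), [[440.0, 116.0], [471.0, -62.0], [644.0, -32.0], [613.0, 146.0]])
```

View pics/a.png

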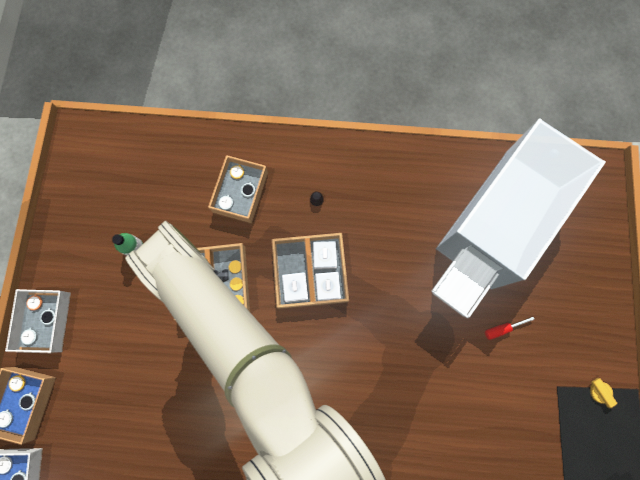

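The picture shows three watch boxes, at (325,253), (328,287) and (294,288). The middle tray hangs just above the bench on the left, at (225,275).

```bash

python3 -m creep '[[[0,0,4],0],[[0,0,7],0],[[0,0,8],0],[[0,0,8],0]]' 
python3 -m creep '[[[0,0,0],0],[[0,0,0],0],[[0,0,0],0],[[0,0,0],0],[[0,0,0],0]]' 1
python3 -m creep '[[[0,0,0],0],[[0,0,-30],0],[[0,0,-70],0],[[0,0,-110],0],[[0,0,-150],0]]' >/dev/null
python3 -m creep '[[[0,0,-30],0],[[20,80,-30],0],[[20,120,-30],0],[[20,160,-30],0],[[20,170,-30],0]]'
python3 -c "
from h import *
c,W=snap('top')
print(rect(W,(.35,.63,.17,.45),.036,.052))
for u,v in((325,253),(328,287),(294,288)):
    p=W[v,u]; print(p.round(3))
    m=np.zeros((480,640),bool);m[v-15:v+16,u-15:u+16]=1; m&=(abs(W[...,2]-.027)<.004)
    q=W[m][:,:2].astype(np.float32)*1000; print('lid',len(q),cv2.minAreaRect(q))
    m=np.zeros((480,640),bool);m[v-12:v+13,u-12:u+13]=1; m&=(W[...,2]>.035)
    q=W[m][:,:2].astype(np.float32)*1000; print('bar',len(q),q.mean(0),cv2.minAreaRect(q) if len(q)>3 else '')
cv2.imwrite('pics/b.png',cv2.resize(c['pixels'][220:320,170:370,::-1],None,fx=4,fy=4))
"
```

```text
clock: 5.7
position: [0.494, 0.2944, 0.0996]
ee_rot: [0.996, 0.094, 0.001, -0.0]
ft_force: [-0.5, 0.0, -4.7]
grip_width: 0.13
grasp_force: 59.4
clock: 6.12
position: [0.4938, 0.2944, 0.0992]
ee_rot: [0.996, 0.094, 0.0, -0.0]
ft_force: [-0.0, 0.2, 0.3]
grip_width: 0.827
grasp_force: 0.0
clock: 6.95
position: [0.5442, 0.1343, 0.2792]
ee_rot: [0.996, 0.095, 0.0, 0.0]
ft_force: [0.6, -0.0, 0.3]
grip_width: 0.999
grasp_force: 0.0
(827, ((492.2822265625, 311.55694580078125), (175.53273010253906, 148.0800018310547), 10.717676162719727), [[392.0, 368.0], [420.0, 222.0], [592.0, 255.0], [565.0, 401.0]])
[0.587 0.007 0.038]
lid 473 ((592.52392578125, 1.5136947631835938), (75.00588989257812, 67.77457427978516), 4.624535083770752)
bar 39 [588.153       7.8551707] ((587.9017333984375, 7.918933391571045), (24.779293060302734, 7.735732078552246), 4.368289470672607)
[ 0.5   -0.008  0.041]
lid 497 ((502.57354736328125, -11.99734878540039), (76.9775390625, 69.38949584960938), 4.940886974334717)
bar 45 [502.88422    -9.9640255] ((492.7546081542969, -16.72853660583496), (58.93246078491211, 15.586010932922363), 34.129913330078125)
[0.431 0.039 0.621]
lid 96 ((504.9998779296875, 53.41600036621094), (65.6873779296875, 17.003801345825195), 23.419443130493164)
bar 525 [429.8018   41.08593] ((431.5044860839844, 40.33091735839844), (33.40944290161133, 28.24614906311035), 11.975465774536133)
```

View pics/b.png

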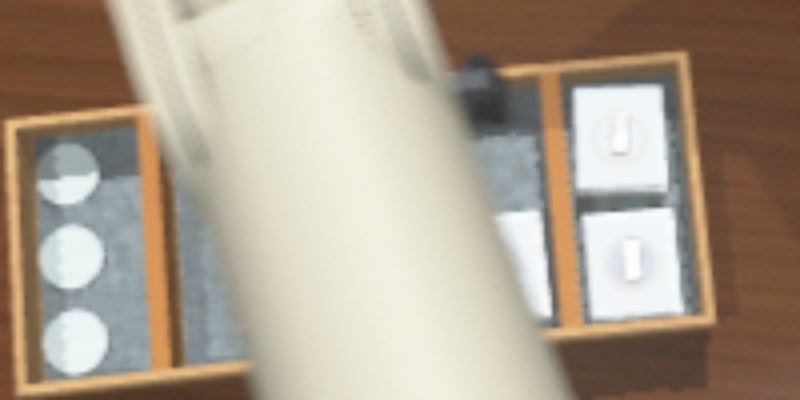

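The crop shows the bars of the two right-hand boxes at full-image (325.2,253.2) and (328,284.7). The third box is hidden by the arm.

```bash
cat >> h.py <<'E'
def ray(c,u,v,z):
    T=np.linalg.inv(c['extrinsics']); d=T[:3,:3]@[(u-c['cx'])/c['fx'],(v-c['cy'])/c['fy'],1]; o=T[:3,3]
    return o+d*(z-o[2])/d[2]
E
python3 -m creep '[[[0,0,0],0.1],[[0,0,0],0.1],[[0,0,0],0.1]]' 0.3
python3 -c "
from h import *
c=camera('top')
print(ray(c,325.2,253.2,.041),ray(c,328,284.7,.041))
go(.588,.007,.203,4.6)"
```

```text
clock: 7.25
position: [0.5438, 0.1366, 0.279]
ee_rot: [0.999, 0.046, 0.0, -0.0]
ft_force: [0.4, 0.8, 0.3]
grip_width: 0.605
grasp_force: 0.0
[0.58608743 0.00600423 0.041     ] [ 0.5062399  -0.00716557  0.041     ]
pos [0.544 0.137 0.279] yaw 5.34 shift [ 32. 134.  76.] twist 0.013 f [-0.6 -0.7  0. ] t 7.3
```

```bash

python3 -m creep '[[[8,35,10],0],[[18,75,30],0],[[31,115,60],0],[[31,134,76],0],[[31,134,76],0]]' >/dev/null
python3 -m creep '[[[0,0,0],0],[[0,0,0],0],[[0,0,0],0]]'
python3 -c "
from h import *
go(.587,.0065,.104,4.6)
c,W=snap('scene');cv2.imwrite('pics/c.png',cv2.resize(c['pixels'][170:320,250:450,::-1],None,fx=4,fy=4))
"
```

```text
clock: 7.97
position: [0.587, 0.0075, 0.2039]
ee_rot: [0.999, 0.046, 0.001, -0.0]
ft_force: [-0.0, 0.1, 1.8]
grip_width: 0.304
grasp_force: 0.0
pos [0.587 0.008 0.204] yaw 5.31 shift [ -0.   1. 100.] twist 0.012 f [-0.   0.1  1.8] t 8.0
```

View pics/c.png

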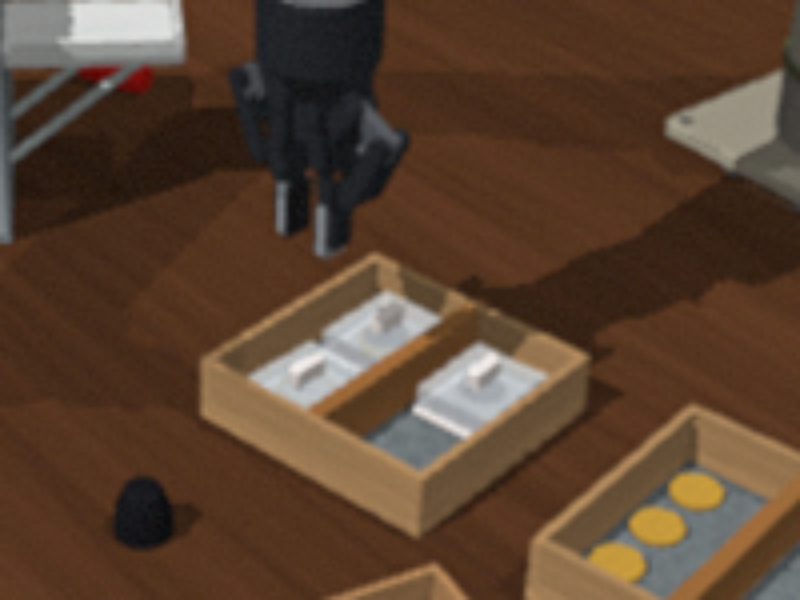

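The scene crop shows the fingers above the near-right box (its bar is at crop (307,365)) and nothing in the way. I descend, close and lift.

```bash

python3 -m creep '[[[0,0,35],0.012],[[0,0,70],0.012],[[0,0,90],0.012],[[0,0,99],0.012],[[0,0,99],0.012]]' 
python3 -m creep '[[[0,0,0],0],[[0,0,0],0],[[0,0,0],0],[[0,0,0],0],[[0,0,0],0]]' 0 40
python3 -m creep '[[[0,0,-10],0],[[0,0,-40],0],[[0,0,-80],0],[[0,0,-120],0],[[0,0,-160],0]]' 
python3 -m creep '[[[0,0,-25],0.6],[[0,0,-25],0.6],[[0,0,-25],0.6],[[0,0,-25],0.6],[[0,0,-25],0.6]]' 
python3 -c "
from h import *
go(.50,-.305,.29,-33.2)
c,W=snap('top','d.png')
"
```

```text
clock: 8.43
position: [0.5859, 0.0062, 0.1027]
ee_rot: [0.999, 0.039, -0.001, -0.0]
ft_force: [0.6, 0.2, -0.1]
grip_width: 0.3
grasp_force: 0.0
clock: 8.85
position: [0.5877, 0.0055, 0.1056]
ee_rot: [0.999, 0.038, 0.001, 0.0]
ft_force: [-0.7, 1.6, 7.2]
grip_width: 0.099
grasp_force: 43.4
clock: 9.27
position: [0.5862, 0.0053, 0.2665]
ee_rot: [0.999, 0.039, 0.0, 0.0]
ft_force: [2.3, -0.2, -2.3]
grip_width: 0.102
grasp_force: 42.4
clock: 9.68
position: [0.5865, 0.0052, 0.2899]
ee_rot: [0.965, -0.262, 0.0, 0.0]
ft_force: [0.1, 0.2, -2.0]
grip_width: 0.099
grasp_force: 42.4
pos [0.586 0.005 0.29 ] yaw -30.35 shift [ 82. 311.  -0.] twist 0.05 f [ 0.1  0.2 -2. ] t 9.7
```

View pics/d.png

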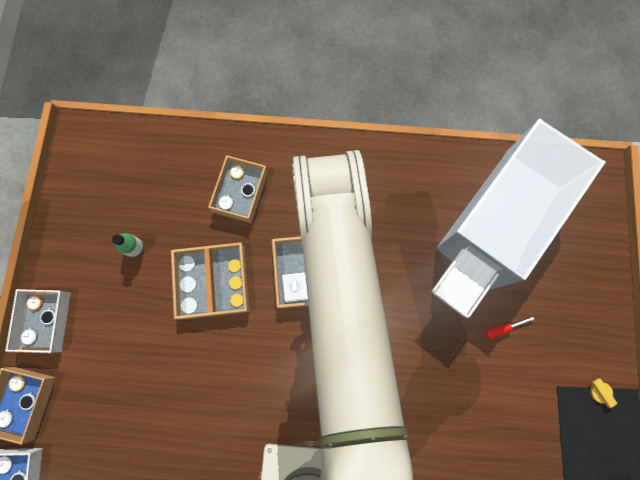

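The held box is out of the tray. The middle tray stands flat at (210,281), clear of everything. Next I check the shelf end against the roof estimate.

```bash
python3 -c "
from h import *
c=camera('top'); cv2.imwrite('pics/e.png',cv2.resize(cv2.imread('pics/d.png')[230:330,420:540],None,fx=6,fy=6))
print(ray(c,433,291,.143),ray(c,469,316,.143))
P=np.array([.58,-.357,0]);d=np.array([np.cos(np.radians(-33.2)),np.sin(np.radians(-33.2)),0]);n=np.array([-d[1],d[0],0])
T=c['extrinsics']
for x,y,z in((0,0,.131),(-130,50,.143),(-130,-50,.143),(0,50,.143),(0,-50,.143),(0,88,.199),(0,-88,.199)):
    p=T@np.r_[P[:2]+(d*x+n*y)[:2]/1000,z,1]; print(x,y,p[0]/p[2]*c['fx']+c['cx'],p[1]/p[2]*c['fy']+c['cy'])
q=P+d*-.035;print(q);go(q[0]-d[0]*.03,q[1]-d[1]*.03,.29,-33.2)
"
```

```text
[ 0.4988326  -0.24690443  0.143     ] [ 0.44873442 -0.32944398  0.143     ]
0 0 479.70273946233635 260.67799155580093
-130 50 431.7157885763643 291.0012671473165
-130 -50 468.18450649165504 318.12422881701775
0 50 463.50901619070476 246.89130769887413
0 -50 499.62842115952253 272.90289181380905
0 88 456.9536878947601 231.72390386224134
0 -88 524.1768891909967 279.89013431966254
[ 0.55071325 -0.33783529  0.        ]
pos [0.587 0.005 0.29 ] yaw -30.08 shift [111. 313.  -0.] twist 0.055 f [ 0.7  0.5 -1.6] t 9.8
```

View pics/e.png

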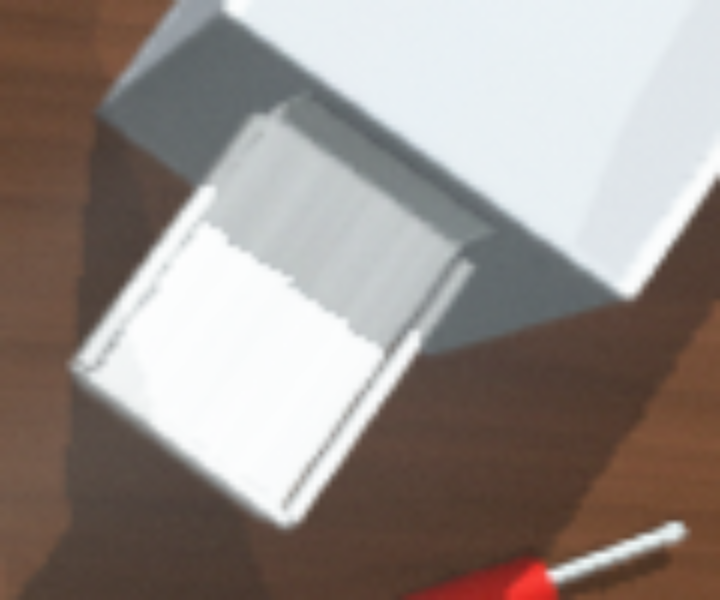

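Shelf corners at (432,291) and (468,318) match the prediction, so the port is (0.580, -0.357) at yaw -33.2°.

```bash

python3 -m creep '[[[10,30,0],0.055],[[22,65,0],0.055],[[36,103,0],0.055],[[47,138,0],0.055],[[55,155,0],0.055]]' >/dev/null
python3 -m creep '[[[10,30,0],0],[[22,65,0],0],[[36,103,0],0],[[47,138,0],0],[[55,155,0],0]]' >/dev/null
python3 -m creep '[[[0,0,0],0],[[0,0,0],0],[[0,0,0],0]]'
cat >> h.py <<'E'
PX,PY,D=.580,-.357,np.radians(-33.2)
def port(x,y,z): # port frame mm -> world, prints shift
    c,s=np.cos(D),np.sin(D)
    go(PX+(c*x-s*y)/1000,PY+(s*x+c*y)/1000,z,-33.2)
    o=manip.get_obs(); dx,dy=(o['position'][:2]-[PX,PY])*1000; print('in port x,y',round(c*dx+s*dy,1),round(-s*dx+c*dy,1))
E
python3 -c "
from h import *
port(-80,0,.234)"
```

```text
clock: 10.87
position: [0.5186, -0.3153, 0.2891]
ee_rot: [0.959, -0.283, 0.0, -0.0]
ft_force: [0.3, -0.1, -1.1]
grip_width: 0.098
grasp_force: 42.4
pos [ 0.519 -0.315  0.289] yaw -32.94 shift [-6.  1. 55.] twist 0.005 f [ 0.3 -0.1 -1.1] t 10.9
in port x,y -74.2 1.3
```

```bash

python3 -m creep '[[[-6,1,20],0.005],[[-6,1,40],0.005],[[-6,1,50],0.005],[[-6,1,54],0.005],[[-6,1,54],0.005]]' 
python3 -m creep '[[[10,0,0],0],[[22,0,0],0],[[34,0,0],0],[[46,0,0],0],[[54,0,0],0]]'
python3 -c "
from h import *
port(-25,0,.234)
c,W=snap('scene');cv2.imwrite('pics/f.png',cv2.resize(c['pixels'][110:240,120:320,::-1],None,fx=4,fy=4))
"
```

```text
clock: 11.28
position: [0.5129, -0.3129, 0.2344]
ee_rot: [0.958, -0.286, -0.001, -0.0]
ft_force: [-0.3, -0.4, -0.8]
grip_width: 0.102
grasp_force: 42.3
clock: 11.7
position: [0.5591, -0.344, 0.2363]
ee_rot: [0.958, -0.287, 0.001, 0.0]
ft_force: [-0.4, 1.5, -2.0]
grip_width: 0.098
grasp_force: 42.4
pos [ 0.559 -0.344  0.236] yaw -33.37 shift [-0. -1.  2.] twist -0.003 f [-0.4  1.5 -2. ] t 11.7
in port x,y -24.6 -0.5
```

View pics/f.png

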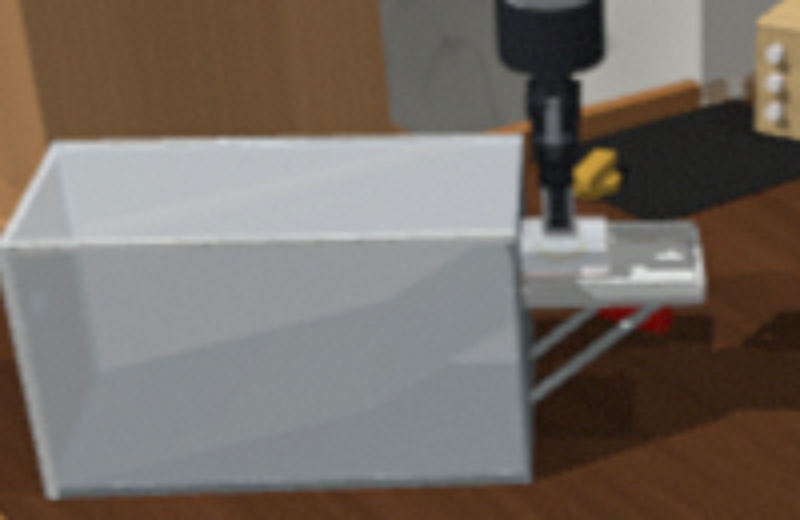

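The held box is on the shelf, half in the port with the flap pushed inward (box at crop (565,250)). I'll lower it, let go, step behind and push.

```bash

python3 -m creep '[[[0,0,2],0],[[0,0,3],0],[[0,0,3],0],[[0,0,3],0],[[0,0,3],0]]' 0.3 >/dev/null
python3 -m creep '[[[0,0,-15],0],[[0,0,-30],0],[[0,0,-30],0],[[-30,0,-30],0],[[-55,0,-30],0]]' >/dev/null
python3 -m creep '[[[-5,0,0],0],[[-5,0,20],0],[[-5,0,40],0],[[-5,0,48],0],[[-5,0,48],0]]'
python3 -c "
from h import *
port(-19,0,.214)"
```

```text
clock: 13.0
position: [0.5068, -0.3103, 0.2117]
ee_rot: [0.958, -0.288, -0.002, -0.0]
ft_force: [-0.4, 0.3, -0.2]
grip_width: 0.299
grasp_force: 0.0
pos [ 0.507 -0.31   0.212] yaw -33.42 shift [68. -1. -2.] twist -0.004 f [-0.4  0.3 -0.2] t 13.0
in port x,y -86.8 -1.0
```

```bash

python3 -m creep '[[[12,0,-2],0],[[26,0,-2],0],[[40,0,-2],0],[[54,0,-2],0],[[68,0,-2],0]]'
python3 -m creep '[[[2,0,0],0],[[4,0,0],0],[[4,0,0],0],[[4,0,0],0]]'
python3 -c "
from h import *
port(-19,0,.214)
c,W=snap('scene');cv2.imwrite('pics/g.png',cv2.resize(c['pixels'][110:240,120:320,::-1],None,fx=4,fy=4))
"
```

```text
clock: 13.42
position: [0.5652, -0.3484, 0.217]
ee_rot: [0.958, -0.287, 0.0, 0.0]
ft_force: [-2.1, 2.2, 0.9]
grip_width: 0.301
grasp_force: 1.1
clock: 13.75
position: [0.5676, -0.35, 0.2162]
ee_rot: [0.958, -0.287, 0.0, 0.0]
ft_force: [1.1, -0.0, -0.3]
grip_width: 0.299
grasp_force: 0.0
pos [ 0.568 -0.35   0.216] yaw -33.41 shift [-5. -1.  2.] twist -0.004 f [ 1.1 -0.  -0.3] t 13.8
in port x,y -14.2 -1.0
```

View pics/g.png

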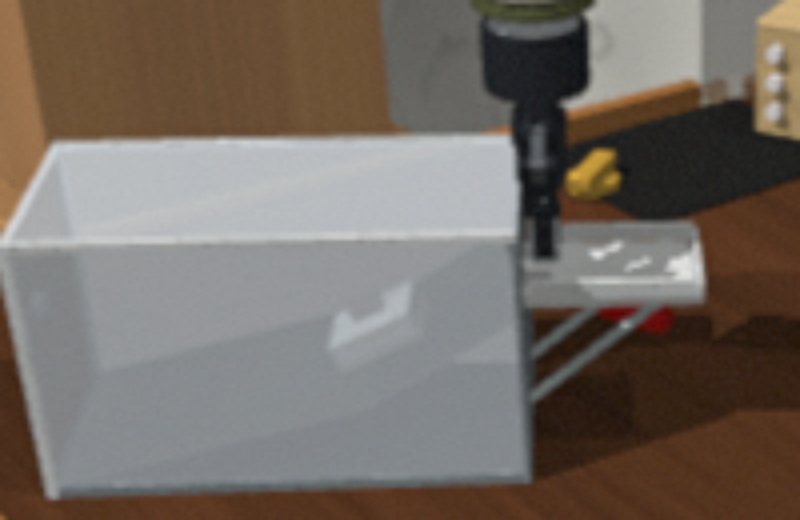

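The first box is sliding down inside at crop (370,320). I back off, rise and look at the tray again.

```bash

python3 -m creep '[[[-15,0,0],0],[[-30,0,-30],0],[[-30,0,-60],0],[[-30,0,-85],0],[[-30,0,-85],0]]' >/dev/null
cat >> h.py <<'E'
def look(fn=None):
    c,W=snap('top'); print('low',rect(W,(.4,.69,-.1,.17),.036,.052)[:2]); print('mid',rect(W,(.35,.63,.19,.45),.036,.052)[:2])
    cv2.imwrite('pics/x.png',cv2.resize(c['pixels'][230:315,260:360,::-1],None,fx=6,fy=6))
    hsv=cv2.cvtColor(c['pixels'],cv2.COLOR_RGB2HSV); m=((hsv[...,1]<45)&(hsv[...,2]>150)).astype(np.uint8)
    m[:225]=0;m[315:]=0;m[:,:265]=0;m[:,355:]=0
    n,l,s,ce=cv2.connectedComponentsWithStats(m)
    for i in range(1,n):
        if s[i,4]>200:
            u,v=ce[i]; pts=np.argwhere(l==i)[:,::-1]; q=np.array([ray(c,a,b,.027)[:2] for a,b in pts],np.float32)*1000
            print('box',s[i,4],(u.round(1),v.round(1)),ray(c,u,v,.028).round(4),cv2.minAreaRect(q))
E
python3 -c "
from h import *
look(); port(-45,0,.3)"
```

```text
low (1092, ((542.291259765625, 41.99237823486328), (175.57644653320312, 180.4596710205078), 9.96985149383545))
mid (1141, ((495.61895751953125, 294.6439208984375), (175.68209838867188, 181.70761108398438), 10.838403701782227))
box 1161 (np.float64(327.1), np.float64(275.3)) [ 0.5315 -0.0032  0.028 ] ((533.0650634765625, -1.3544883728027344), (126.39225006103516, 68.85810089111328), 9.259941101074219)
box 1129 (np.float64(293.3), np.float64(277.5)) [0.5193 0.0825 0.028 ] ((520.2568969726562, 85.603515625), (119.92973327636719, 69.1763687133789), 10.094341278076172)
pos [ 0.543 -0.334  0.305] yaw -33.42 shift [-2. -1.  5.] twist -0.004 f [-0.2  0.9 -0.2] t 14.3
in port x,y -43.3 -0.7
```

View pics/x.png

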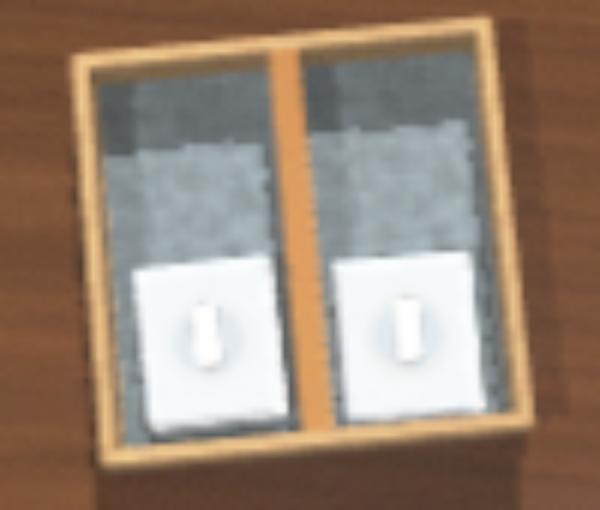

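The other two boxes lie in the near places, with their bars at full-image (328.2,284.8) and (294.3,286). Both boxes sit at about 10° yaw.

```bash

python3 -m creep '[[[-20,-25,0],0],[[-45,-55,0],-0.1],[[-70,-85,0],-0.22],[[-90,-110,0],-0.34],[[-105,-126,0],-0.44]]' 0.3 >/dev/null
python3 -m creep '[[[0,0,0],-0.12],[[0,0,0],-0.24],[[0,0,0],-0.29],[[0,0,0],-0.29]]' 
python3 -c "
from h import *
c=camera('top');p=ray(c,328.2,284.8,.040);q=ray(c,294.3,286,.040);print(p,q)
go(p[0],p[1],.2,9)"
```

```text
clock: 15.02
position: [0.5239, -0.1706, 0.3002]
ee_rot: [0.997, 0.075, -0.001, -0.0]
ft_force: [0.7, -0.1, -0.6]
grip_width: 0.3
grasp_force: 0.0
[ 0.50614445 -0.00769411  0.04      ] [0.49640978 0.07721451 0.04      ]
pos [ 0.524 -0.171  0.3  ] yaw 8.34 shift [   6. -164.  100.] twist -0.012 f [-0.4  0.3  0.5] t 15.1
```

```bash

python3 -m creep '[[[2,-35,10],-0.01],[[4,-75,30],-0.01],[[6,-115,60],-0.01],[[6,-150,80],-0.01],[[6,-164,80],-0.01]]' >/dev/null
python3 -m creep '[[[0,0,0],0],[[0,0,0],0],[[0,0,0],0]]' >/dev/null
python3 -c "
from h import *
go(.506,-.0075,.106,9)"
```

```text
pos [ 0.507 -0.008  0.221] yaw 8.86 shift [ -0.  -1. 115.] twist -0.002 f [-0.6 -0.1  1.2] t 15.7
```

```bash

python3 -m creep '[[[0,-1,35],0],[[0,-1,70],0],[[0,-1,100],0],[[0,-1,115],0],[[0,-1,115],0]]' 
python3 -m creep '[[[0,0,0],0],[[0,0,0],0],[[0,0,0],0],[[0,0,0],0],[[0,0,0],0]]' 0 40
python3 -m creep '[[[0,0,-10],0],[[0,0,-40],0],[[0,0,-80],0],[[0,0,-120],0],[[0,0,-160],0]]' 
python3 -m creep '[[[0,0,-25],0.6],[[0,0,-25],0.6],[[0,0,-25],0.6],[[0,0,-25],0.6],[[0,0,-25],0.6]]' >/dev/null
python3 -m creep '[[[0,0,0],0.13],[[0,0,0],0.13],[[0,0,0],0.13]]'
python3 -c "
from h import *
port(-80,0,.29)"
```

```text
clock: 16.15
position: [0.5046, -0.0083, 0.1028]
ee_rot: [0.997, 0.077, -0.003, -0.0]
ft_force: [-0.8, 0.1, -0.3]
grip_width: 0.297
grasp_force: 0.0
clock: 16.57
position: [0.5068, -0.0068, 0.1068]
ee_rot: [0.997, 0.078, 0.001, 0.0]
ft_force: [1.0, -0.8, -1.9]
grip_width: 0.097
grasp_force: 42.1
clock: 16.98
position: [0.5058, -0.0062, 0.2687]
ee_rot: [0.997, 0.079, 0.0, -0.0]
ft_force: [1.8, -0.6, -2.2]
grip_width: 0.099
grasp_force: 42.1
clock: 17.65
position: [0.5062, -0.0064, 0.2916]
ee_rot: [0.96, -0.281, 0.0, -0.0]
ft_force: [-0.3, 0.3, -0.4]
grip_width: 0.094
grasp_force: 42.1
pos [ 0.506 -0.006  0.292] yaw -32.63 shift [171. 255.   2.] twist 0.01 f [-0.3  0.3 -0.4] t 17.6
in port x,y -253.7 252.9
```

```bash

python3 -m creep '[[[15,22,0],0.01],[[35,52,0],0.01],[[56,83,0],0.01],[[75,111,0],0.01],[[86,127,0],0.01]]' >/dev/null
python3 -m creep '[[[15,22,0],0],[[35,52,0],0],[[56,83,0],0],[[75,111,0],0],[[86,127,0],0]]' >/dev/null
python3 -m creep '[[[0,0,0],0],[[0,0,0],0],[[0,0,0],0]]' >/dev/null
python3 -c "
from h import *
port(-80,0,.236)"
```

```text
pos [ 0.512 -0.312  0.291] yaw -33.21 shift [ 2.  0. 55.] twist -0.0 f [-0.1  0.9 -1. ] t 18.7
in port x,y -81.6 0.2
```

```bash

python3 -m creep '[[[0,0,20],0],[[0,0,40],0],[[0,0,50],0],[[0,0,55],0],[[0,0,55],0]]' >/dev/null
python3 -m creep '[[[10,0,0],0],[[22,0,0],0],[[34,0,0],0],[[46,0,0],0],[[56,0,0],0]]'
python3 -m creep '[[[0,0,2],0],[[0,0,3],0],[[0,0,3],0],[[0,0,3],0],[[0,0,3],0]]' 0.3
python3 -m creep '[[[0,0,-15],0],[[0,0,-30],0],[[0,0,-30],0],[[-30,0,-30],0],[[-55,0,-30],0]]' >/dev/null
python3 -m creep '[[[-5,0,0],0],[[-5,0,20],0],[[-5,0,40],0],[[-5,0,48],0],[[-5,0,48],0]]' >/dev/null
python3 -c "
from h import *
port(-15,0,.216)"
```

```text
clock: 19.57
position: [0.5594, -0.3444, 0.2374]
ee_rot: [0.958, -0.287, 0.001, 0.0]
ft_force: [-0.4, 0.7, -1.0]
grip_width: 0.099
grasp_force: 42.1
clock: 19.98
position: [0.5581, -0.344, 0.2335]
ee_rot: [0.958, -0.287, 0.0, 0.0]
ft_force: [0.5, 0.2, 0.0]
grip_width: 0.297
grasp_force: 0.0
pos [ 0.507 -0.311  0.213] yaw -33.41 shift [71. -1. -3.] twist -0.004 f [ 0.3 -0.1 -0.9] t 20.8
in port x,y -86.2 -1.1
```

```bash

python3 -m creep '[[[12,0,-2],0],[[26,0,-2],0],[[40,0,-2],0],[[54,0,-2],0],[[68,0,-2],0]]' >/dev/null
python3 -m creep '[[[2,0,0],0],[[4,0,0],0],[[4,0,0],0],[[4,0,0],0]]'
python3 -m creep '[[[-15,0,0],0],[[-30,0,-30],0],[[-30,0,-60],0],[[-30,0,-85],0],[[-30,0,-85],0]]' >/dev/null
python3 -m creep '[[[-20,-25,0],0],[[-45,-55,0],-0.1],[[-70,-85,0],-0.22],[[-90,-110,0],-0.34],[[-105,-126,0],-0.44]]' 0.3 >/dev/null
python3 -c "
from h import *
look('h.png')
c,W=snap('scene');a=cv2.resize(c['pixels'][130:240,120:300,::-1],(720,440))
cv2.imwrite('pics/x2.png',a[:300]); b=cv2.imread('pics/x.png')
cv2.imwrite('pics/k.png',cv2.hconcat([cv2.resize(a,(480,293)),cv2.resize(b,(320,293))]))
go(.496,.077,.22,11)
"
```

```text
clock: 21.57
position: [0.568, -0.3506, 0.2173]
ee_rot: [0.958, -0.287, 0.0, 0.0]
ft_force: [-0.1, -0.2, 1.5]
grip_width: 0.298
grasp_force: 0.0
low (1057, ((542.5978393554688, 41.86223602294922), (176.1021728515625, 180.27590942382812), 9.857640266418457))
mid (1149, ((495.7835998535156, 294.5572509765625), (176.3355255126953, 181.33314514160156), 10.706769943237305))
box 1100 (np.float64(328.2), np.float64(274.6)) [ 0.5335 -0.0059  0.028 ] ((533.2691040039062, -1.8318443298339844), (126.47784423828125, 69.06700134277344), 9.944509506225586)
box 1114 (np.float64(293.4), np.float64(277.7)) [0.5188 0.0821 0.028 ] ((520.2362670898438, 85.71939086914062), (119.92973327636719, 68.94096374511719), 10.094341278076172)
pos [ 0.525 -0.167  0.303] yaw -7.63 shift [ -61. -238.   83.] twist -0.325 f [0.2 0.5 0.1] t 22.5
```

View pics/k.png

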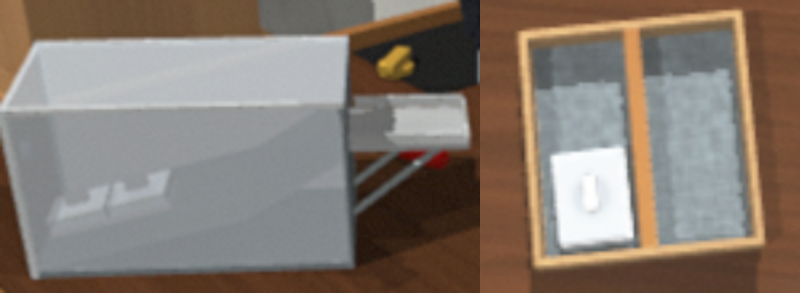

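Both boxes are at the back of the deposit box and the flap is shut. The last box is unmoved, its bar at full-image (294.7,286).

```bash

python3 -m creep '[[[-8,-32,0],-0.1],[[-18,-70,0],-0.2],[[-28,-108,0],-0.3],[[-38,-146,0],-0.3],[[-47,-180,0],-0.3]]' >/dev/null
python3 -m creep '[[[0,0,0],0],[[0,0,0],0]]' >/dev/null
python3 -c "
from h import *
go(.496,.0765,.22,9.5)"
```

```text
pos [0.504 0.015 0.302] yaw 9.12 shift [  2. -62.  82.] twist -0.007 f [-0.9 -1.8 -0.4] t 23.1
```

```bash

python3 -m creep '[[[2,-30,30],0],[[2,-55,60],0],[[2,-62,82],0],[[2,-62,82],0],[[2,-62,82],0]]' >/dev/null
python3 -m creep '[[[0,0,0],0],[[0,0,0],0]]' >/dev/null
python3 -c "
from h import *
go(.496,.0765,.105,9.5)"
```

```text
pos [0.498 0.074 0.222] yaw 8.82 shift [ -1.  -3. 117.] twist -0.012 f [ 0.2 -0.2  0.5] t 23.7
```

```bash

python3 -m creep '[[[-1,-3,35],-0.01],[[-1,-3,70],-0.01],[[-1,-3,100],-0.01],[[-1,-3,116],-0.01],[[-1,-3,116],-0.01]]' 
python3 -m creep '[[[0,0,0],0],[[0,0,0],0],[[0,0,0],0],[[0,0,0],0],[[0,0,0],0]]' 0 40
python3 -m creep '[[[0,0,-10],0],[[0,0,-40],0],[[0,0,-80],0],[[0,0,-120],0],[[0,0,-160],0]]' 
python3 -m creep '[[[0,0,-25],0.6],[[0,0,-25],0.6],[[0,0,-25],0.6],[[0,0,-25],0.6],[[0,0,-25],0.6]]' >/dev/null
python3 -m creep '[[[0,0,0],0.14],[[0,0,0],0.14],[[0,0,0],0.14]]'
python3 -c "
from h import *
port(-80,0,.29)"
```

```text
clock: 24.08
position: [0.494, 0.0765, 0.1017]
ee_rot: [0.997, 0.082, -0.002, 0.0]
ft_force: [-0.4, 0.4, 0.3]
grip_width: 0.302
grasp_force: 0.0
clock: 24.5
position: [0.4959, 0.0778, 0.1053]
ee_rot: [0.997, 0.083, 0.001, 0.0]
ft_force: [-1.6, -1.9, 8.4]
grip_width: 0.095
grasp_force: 43.3
clock: 24.92
position: [0.4943, 0.0783, 0.2666]
ee_rot: [0.996, 0.084, 0.0, -0.0]
ft_force: [1.6, 0.2, -0.5]
grip_width: 0.097
grasp_force: 42.2
clock: 25.58
position: [0.4948, 0.0782, 0.2895]
ee_rot: [0.96, -0.281, 0.0, -0.0]
ft_force: [0.5, -0.8, -1.3]
grip_width: 0.101
grasp_force: 42.2
pos [0.495 0.078 0.29 ] yaw -32.68 shift [227. 320.  -0.] twist 0.009 f [ 0.5 -0.8 -1.3] t 25.6
in port x,y -309.5 317.5
```

```bash

python3 -m creep '[[[15,21,0],0.01],[[35,49,0],0.01],[[56,79,0],0.01],[[70,99,0],0.01],[[76,107,0],0.01]]' >/dev/null
python3 -m creep '[[[15,21,0],0],[[35,49,0],0],[[56,79,0],0],[[70,99,0],0],[[76,107,0],0]]' >/dev/null
python3 -m creep '[[[15,21,0],0],[[35,49,0],0],[[56,79,0],0],[[70,99,0],0],[[76,107,0],0]]' >/dev/null
python3 -m creep '[[[0,0,0],0],[[0,0,0],0],[[0,0,0],0]]' >/dev/null
python3 -c "
from h import *
port(-80,0,.236)"
```

```text
pos [ 0.511 -0.313  0.289] yaw -33.21 shift [ 2. -1. 53.] twist -0.0 f [-1.1 -0.3 -1.1] t 27.1
in port x,y -82.1 -1.4
```

```bash

python3 -m creep '[[[0,-1,20],0],[[0,-1,40],0],[[0,-1,49],0],[[0,-1,53],0],[[0,-1,53],0]]' >/dev/null
python3 -m creep '[[[10,0,0],0],[[22,0,0],0],[[34,0,0],0],[[46,0,0],0],[[57,0,0],0]]'
python3 -m creep '[[[0,0,2],0],[[0,0,3],0],[[0,0,3],0],[[0,0,3],0],[[0,0,3],0]]' 0.3
python3 -m creep '[[[0,0,-15],0],[[0,0,-30],0],[[0,0,-30],0],[[-30,0,-30],0],[[-55,0,-30],0]]' >/dev/null
python3 -m creep '[[[-5,0,0],0],[[-5,0,20],0],[[-5,0,40],0],[[-5,0,48],0],[[-5,0,48],0]]' >/dev/null
python3 -c "
from h import *
port(-15,0,.216)"
```

```text
clock: 27.92
position: [0.559, -0.3462, 0.2375]
ee_rot: [0.958, -0.287, 0.001, 0.0]
ft_force: [-0.3, 0.5, -0.7]
grip_width: 0.1
grasp_force: 42.2
clock: 28.33
position: [0.5578, -0.3459, 0.2335]
ee_rot: [0.958, -0.287, 0.0, 0.0]
ft_force: [-0.2, -1.0, -0.2]
grip_width: 0.302
grasp_force: 0.0
pos [ 0.507 -0.313  0.213] yaw -33.42 shift [70. -3. -3.] twist -0.004 f [-0.3  0.4 -0.9] t 29.2
in port x,y -85.4 -2.9
```

```bash

python3 -m creep '[[[12,0,-2],0],[[26,0,-2],0],[[40,0,-2],0],[[54,0,-2],0],[[68,0,-2],0]]' >/dev/null
python3 -m creep '[[[2,0,0],0],[[4,0,0],0],[[4,0,0],0],[[4,0,0],0]]'
python3 -m creep '[[[-15,0,0],0],[[-30,0,-30],0],[[-30,0,-60],0],[[-30,0,-85],0],[[-30,0,-85],0]]' >/dev/null
python3 -m creep '[[[-20,-25,0],0],[[-45,-55,0],-0.1],[[-70,-85,0],-0.22],[[-90,-110,0],-0.34],[[-105,-126,0],-0.44]]' 1 >/dev/null
python3 -c "
from h import *
look('h.png')
c,W=snap('scene');a=cv2.resize(c['pixels'][130:240,120:300,::-1],(720,440))
cv2.imwrite('pics/m.png',a)
go(.4957,.2945,.30,10.7)
"
```

```text
clock: 29.92
position: [0.5677, -0.3524, 0.2173]
ee_rot: [0.958, -0.287, 0.0, 0.0]
ft_force: [-0.0, -0.5, -0.2]
grip_width: 0.305
grasp_force: 0.0
low (1018, ((542.308837890625, 41.7454833984375), (175.734619140625, 180.3399658203125), 9.811453819274902))
mid (1144, ((495.79888916015625, 294.98974609375), (175.96517944335938, 182.3388671875), 10.865474700927734))
box 1087 (np.float64(328.3), np.float64(274.5)) [ 0.534  -0.0062  0.028 ] ((533.2454833984375, -1.7232437133789062), (126.41521453857422, 69.02182006835938), 9.793680191040039)
box 1113 (np.float64(293.8), np.float64(278.1)) [0.5178 0.0812 0.028 ] ((517.5714111328125, 85.2331314086914), (125.35587310791016, 69.19481658935547), 9.981075286865234)
pos [ 0.524 -0.168  0.303] yaw -7.63 shift [ -90. -455.    3.] twist -0.32 f [ 0.4 -0.6  1. ] t 30.9
```

View pics/m.png

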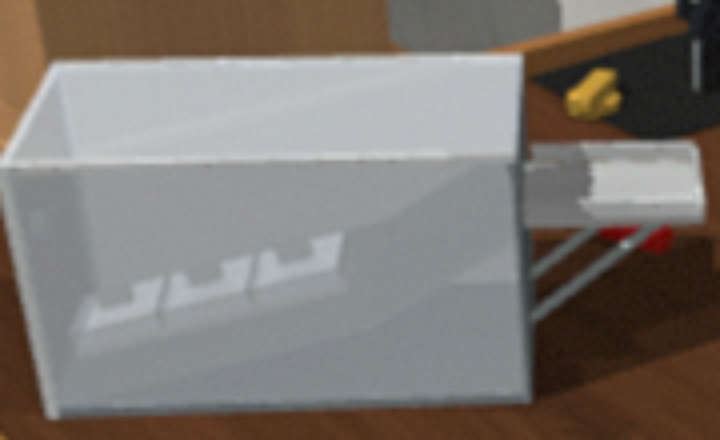

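All three boxes are well inside and the flap is shut. The middle tray has not moved; I fetch it now.

```bash

python3 -m creep '[[[-6,-30,0],-0.1],[[-14,-70,0],-0.2],[[-22,-110,0],-0.32],[[-30,-150,0],-0.32],[[-38,-190,0],-0.32]]' 1 >/dev/null
python3 -m creep '[[[0,0,0],0],[[0,0,0],0]]' >/dev/null
python3 -c "
from h import *
go(.4957,.2948,.20,10.8)"
```

```text
pos [0.514 0.022 0.302] yaw 10.31 shift [  31. -271.  102.] twist -0.009 f [-0.2 -0.8  1. ] t 31.4
```

```bash

python3 -m creep '[[[5,-30,0],0],[[10,-65,0],0],[[15,-100,0],0],[[16,-130,0],0],[[16,-140,0],0]]' 1 >/dev/null
python3 -m creep '[[[5,-30,0],0],[[10,-65,20],0],[[15,-100,50],0],[[15,-131,80],0],[[15,-131,100],0]]' >/dev/null
python3 -m creep '[[[0,0,0],0],[[0,0,0],0],[[0,0,0],0]]' >/dev/null
python3 -c "
from h import *
go(.4957,.2948,.095,10.8)"
```

```text
pos [0.499 0.291 0.203] yaw 9.95 shift [ -2.  -5. 108.] twist -0.015 f [ 0.9 -0.4  1.1] t 32.5
```

```bash

python3 -m creep '[[[-3,-4,35],-0.015],[[-3,-4,70],-0.015],[[-3,-4,100],-0.015],[[-3,-4,108],-0.015],[[-3,-4,108],-0.015]]' >/dev/null
python3 -m creep '[[[0,0,0],0],[[0,0,0],0],[[0,0,0],0],[[0,0,0],0],[[0,0,0],0]]' 0 60 >/dev/null
python3 -m creep '[[[0,0,0],0],[[0,0,0],0],[[0,0,0],0],[[0,0,0],0],[[0,0,0],0]]' 0 60
python3 -c "
from h import *
go(.543,.042,.2,10)"
python3 -m creep '[[[0,0,-10],0],[[0,0,-35],0],[[0,0,-70],0],[[0,0,-100],0],[[0,0,-120],0]]'
python3 -c "
from h import *
c,W=snap('top');print(rect(W,(.4,.69,-.1,.17),.036,.052)[:2]); go(.5423,.0418,.2,10)"
```

```text
clock: 33.77
position: [0.4939, 0.2959, 0.0946]
ee_rot: [0.995, 0.096, 0.001, 0.0]
ft_force: [-1.2, -0.9, 6.9]
grip_width: 0.125
grasp_force: 60.0
pos [0.494 0.296 0.095] yaw 10.97 shift [  -0.  259. -105.] twist 0.017 f [-1.2 -0.9  6.9] t 33.8
clock: 34.18
position: [0.4934, 0.2966, 0.2171]
ee_rot: [0.995, 0.096, 0.001, -0.001]
ft_force: [-0.1, 0.7, -4.3]
grip_width: 0.128
grasp_force: 59.1
(1021, ((542.18896484375, 41.89630889892578), (175.45877075195312, 180.21469116210938), 9.804006576538086))
pos [0.494 0.297 0.22 ] yaw 11.02 shift [ -2. 260.  20.] twist 0.018 f [2.  2.8 0.6] t 34.2
```

```bash

python3 -m creep '[[[0,25,0],0.018],[[0,60,0],0.018],[[0,95,0],0.018],[[0,122,0],0.018],[[0,129,0],0.018]]' >/dev/null
python3 -m creep '[[[-3,25,0],0],[[-3,60,0],0],[[-3,95,0],0],[[-3,120,0],0],[[-3,128,0],0]]' >/dev/null
python3 -m creep '[[[0,0,0],0],[[0,0,0],0],[[0,0,0],0]]' >/dev/null
python3 -c "
from h import *
go(.5405,.0427,.142,9.9)"
```

```text
pos [0.537 0.044 0.214] yaw 10.07 shift [ 3.  2. 72.] twist 0.003 f [ 0.  -0.1 -5.3] t 35.3
```

```bash

python3 -m creep '[[[3,2,25],0],[[3,2,45],0],[[3,2,60],0],[[3,2,66],0],[[3,2,70],0]]' >/dev/null
python3 -m creep '[[[0,0,1],0],[[0,0,2],0],[[0,0,2],0]]'
python3 -c "
from h import *
go(.5405,.0427,.139,9.9)"
```

```text
clock: 35.98
position: [0.5409, 0.0416, 0.1427]
ee_rot: [0.996, 0.087, 0.001, 0.0]
ft_force: [-0.3, -0.3, -4.2]
grip_width: 0.124
grasp_force: 59.3
pos [0.541 0.042 0.143] yaw 9.98 shift [-0. -1.  4.] twist 0.001 f [-0.3 -0.3 -4.2] t 36.0
```

Still hanging with about 4 mm to go. I lower it, release, rise and check.

```bash

python3 -m creep '[[[0,0,1],0],[[0,0,2],0],[[0,0,3],0],[[0,0,4],0],[[0,0,4],0]]'
python3 -m creep '[[[0,0,0],0],[[0,0,0],0],[[0,0,0],0],[[0,0,0],0],[[0,0,0],0]]' 1
python3 -m creep '[[[0,0,0],0],[[0,0,-30],0],[[0,0,-70],0],[[0,0,-110],0],[[0,0,-150],0]]' >/dev/null
python3 -m creep '[[[0,40,-20],0],[[0,80,-20],0],[[0,120,-20],0],[[0,160,-20],0],[[0,200,-20],0]]' >/dev/null
python3 -m creep '[[[0,0,0],0],[[0,0,0],0],[[0,0,0],0],[[0,0,0],0]]'
python3 -c "
from h import *
c,W=snap('top');print(rect(W,(.4,.69,-.1,.17),.08,.1)[:2],rect(W,(.4,.69,-.1,.17),.1,.2)[0])
a=c['pixels'][100:400,::,::-1];c,W=snap('scene'); b=c['pixels'][110:410,:,::-1]
cv2.imwrite('pics/n.png',cv2.vconcat([a,b]))"
```

```text
clock: 36.4
position: [0.5406, 0.0412, 0.1386]
ee_rot: [0.996, 0.087, 0.0, 0.0]
ft_force: [-4.4, -0.7, 4.4]
grip_width: 0.122
grasp_force: 60.6
clock: 36.82
position: [0.5406, 0.0413, 0.138]
ee_rot: [0.996, 0.087, 0.0, 0.0]
ft_force: [0.4, 0.7, -0.1]
grip_width: 0.832
grasp_force: 0.0
clock: 37.98
position: [0.5751, -0.154, 0.308]
ee_rot: [0.996, 0.088, 0.0, -0.0]
ft_force: [-0.3, -0.2, -0.1]
grip_width: 0.996
grasp_force: 0.0
(1106, ((541.9656982421875, 41.351219177246094), (175.77493286132812, 180.37110900878906), 9.868874549865723)) 0
```

View pics/n.png

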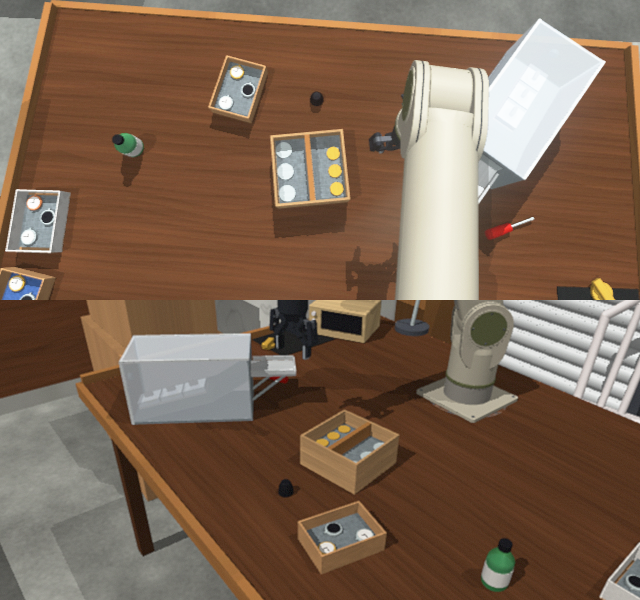

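The stack is square: the middle tray is at (542, 41.4) mm and 9.9°, against (542, 42) mm and 9.8° for the lowest. The three boxes are inside, the flap is shut, the other things are undisturbed and the arm is clear.

```bash
python3 -c "
from workcell import manip
print(manip.hand_in())"
```

```text
the job is handed in; nothing more can be done
None
```

I handed in the job after 38 s on the robot's clock: all three watch boxes are in the deposit box with the flap shut, the middle tray is back squarely on the lowest one, and the carton, bottle, loupe and screwdriver look undisturbed; the hand-in gave no verdict.

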